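# Slide the tall cutter chest into the bench corner

### The job

Clear the bench: push the tall, heavy cutter chest low down near its base so that it slides across the bench without tipping, until its back is snug and square against the pine fence and its right-hand side (seen from the robot) is up against the end stop block. Do not lift it, push it in its upper half or use its handle, and leave the other things on the bench where they are; finish with the hand clear.

Things in the scene. Friction and masses are not known exactly. Their poses are not given: they have to be found in the camera images.
- chest: Tall plywood drawer chest, loose, 1.6 to 2.5 kg: 90 mm deep (its x), 130 wide (its y), 230 tall, flat sides; steel bail handle on top up to 267. Origin: centre of its underside, z up. Drawer front with brass knobs 78, 130, 188 mm up (look only) on its -x face, plain back on +x; lowest 45 mm is a bare plinth. It slides at 7 to 18 N; pushed on the front higher than about 60 mm it may tip.
- fence: Straight pine batten fixed to the bench beyond the chest: 660 mm long (its y), 30 thick (its x), 30 tall. Origin: centre of its underside; its face towards the robot is at x = -15 mm in its frame. The chest's back goes against this face, so the chest's origin ends at x = -60 mm in the fence frame.
- stop: Hardwood block fixed to the bench, touching and square to the fence's near face, right of the chest as seen from the robot: 90 mm (its x) by 40 (its y, along the fence) by 30 tall. Origin: centre of its underside; the face the chest comes to is at y = +20 mm in its frame, so the chest's origin ends at y = 85 mm in that frame.

How it is judged (in metres and radians):
At the end, for the whole second after the job is handed in: The chest stands upright and at rest on the bench, its back within 10 mm of the fence and square to it within 5 degrees, its side within 10 mm of the end stop (x of chest in the frame of fence between -0.07 and -0.05 m and y of chest in the frame of stop between 0.075 and 0.095 m and angle between the x axis of chest and the x axis of fence, either way round below 0.09 rad and angle between chest's own z axis and vertical below 0.04 rad and height (world z) of chest below 0.005 m and linear speed of chest below 0.01 m/s); the robot touches nothing.
It fails at once if the chest tips (leans more than 8 degrees) (angle between chest's own z axis and vertical above 0.14 rad).
It fails at once if the chest is lifted off the bench (height (world z) of chest above 0.015 m).
It fails at once if the chest is pushed or held in its upper half or by its handle (height (world z) of the grasp point above 0.13 m and contact force between any of the fingers, the arm and chest above 1 N).
It fails at once if another thing on the bench is moved (more than 25 mm) (distance of any of mallet, plane, gluepot, screwjar, cutterhead, offcut, chisel from where it was at the start of the episode above 0.025 m).
It also fails if it takes over 67 s, if anything falls off the work surface, if the arm or the gripper's body presses on something with over 40 N, if the wrist force passes 120 N, or if a joint passes its speed limit or range.

### The arm

A 6-joint arm with a two-finger parallel gripper is mounted at the origin on the work surface. World frame = base frame: x ahead of the robot, y to its left, z up, the work surface at z = 0. Lengths are in mm, angles in rad, forces in N, time in s.
With the tool pointing down it reaches from about 275 to 750 mm from the base axis. Payload 10.2 kg.
Tool frame: the origin (TCP) lies at the very end of the fingers, on their centre line; the grasp point (between the pads) lies 19 mm behind it; z points along the fingers, y is the line along which they close (so a half turn about z gives the same grasp; the last joint's range is limited). The gripper opens to 85 mm and grips with 20 to 120 N. Pads are 22 mm wide; open, the fingers measure 114 mm over their backs; the gripper's body (76 mm by 85 mm) begins 54 mm behind the grasp point. The pads swing forward as they close: fully open they stand 13 mm farther back than shut.
Start: joints at [0.979, 0.313, 1.498, -0, 1.331, -0.223], TCP at [189.273, 489.7, 193.594] pointing down, gripper open.
Joint ranges: [-2.94, 2.94], [-0.97, 2.17], [0.19, 2.56], [-1.23, 4.37], [0.02, 3.11], [-2.88, 2.88]. Speed limits (rad/s): [2.39, 2.39, 3.01, 3.14, 3.14, 3.14].

### API

Orientations are given as a unit quaternion [w, x, y, z].
In Python, from rig import ctrl gives the robot as it stands.
- The arm moves only by the tool step_arm, never from a script. Its argument "increments" is a list of rows, each a list of 3 entries, a list of its own where there are three numbers: the shift along the tool's x, y, z in cm, then the turn, a rotation vector about the tool's x, y, z in degrees, then the opening in per cent of the stroke, from 0 (shut) to 100 (fully open). A call has 1 to 8 rows; each row is the pose to reach, as a shift and turn from the pose commanded when the call began, along the tool's axes at that moment; what a row does not reach only later rows make up. A row lasts 1/8 s, in which the tool goes at most 62.5 mm and 10.7 degrees, less where a joint would pass 70% of its speed; a pose out of reach is approached as far as the arm can. A call with a gripper value outside its range is refused whole. The fingers move at their own pace and stop on an object; "squeeze" is the grip in N (left out, the last holds). Time passes only in rows, so rows that repeat a pose let the fingers close. It gives the time, the measured TCP pose, the force, the opening and the grip force at its end, in the units of the state.
- ctrl.sense(): the state, without advancing time (a new reading comes with each control period).
- ctrl.capture(name): name is "side" or "top"; returns a dict with "img" (400x640x3 uint8, red, green, blue), "fx", "fy", "cx", "cy" (pixels), "extrinsics" (4x4, takes a point from camera to world coordinates). Camera axes: x right, y down, z forward; pixel columns grow to the right and rows downward; lengths in mm; the calibration is good to about 2 mm. A picture is of the moment at which its call begins. There is no depth.
- ctrl.finish_job(): hands the job in; it is judged then, once.
The state is a dict: "time_s": time; "joints": joint angles; "dq": joint speeds; "tau": joint torques, N m; "eef_pos": TCP position; "ee_rot": TCP orientation; "force": force on the tool from outside, world axes, zero at the start; "wrist_torque": the same for the moment, N m; "grip_width": opening from 0.0 (shut) to 1.0 (fully open); "grip_force": force on a finger pad.
Only numpy, scipy, OpenCV 4.12 (cv2) and the standard library are available. Lean on these libraries where they do the work, as an engineer would, in place of code of your own. Each camera call takes 0.05 s, during which the arm holds its last target. There are 200 camera calls.

## Working session

There is one attempt and no reset: what is moved stays moved. The work goes in short steps, Python scripts to look and compute and a tool call to move; the robot and the scene stay as the last step left them, time stands still between calls to the robot, and variables do not carry over. Pictures are saved under pics/ and viewed, at most 13 in all, crops included, and the job is handed in when it is done.

Besides the shell and the picture viewer there is one more tool, called after "Call:" by a JSON object that holds its "name" and its "arguments", one argument or row to a line. step_arm: Moves the arm, as the interface text tells. Its arguments: {"type":"object","properties":{"increments":{"type":"array"},"squeeze":{"type":"number"}},"required":["increments"]}

```bash
mkdir -p pics; cat > h.py <<'E'
import numpy as np, cv2
from rig import ctrl
def cap(n,f):
    c=ctrl.capture(n); cv2.imwrite('pics/'+f,c['img'][:,:,::-1]); np.savez(f'pics/{f}.npz',**c); return c
def ray(c,u,v,z):
    E=np.array(c['extrinsics']); d=E[:3,:3]@np.array([(u-c['cx'])/c['fx'],(v-c['cy'])/c['fy'],1]); o=E[:3,3]
    return o+d*(z-o[2])/d[2]
def proj(c,p):
    E=np.linalg.inv(np.array(c['extrinsics'])); q=E[:3,:3]@np.array(p)+E[:3,3]
    return q[0]/q[2]*c['fx']+c['cx'],q[1]/q[2]*c['fy']+c['cy']
E
python3 - <<'E'
from h import *
np.set_printoptions(precision=3,suppress=True)
for n in('top','side'):
    c=cap(n,n+'1.png'); print(n,c['fx'],c['cx'],c['cy'],np.array(c['extrinsics']))
s=ctrl.sense(); print(s['eef_pos'],s['ee_rot'],s['time_s'],s['force'])
E
```

```text
top 397.16105856751943 310.7021255591976 206.79903488068027 [[  0.004  -0.994   0.109 522.164]
 [ -0.999   0.      0.038 -64.854]
 [ -0.038  -0.109  -0.993 745.435]
 [  0.      0.      0.      1.   ]]
side 398.58734974263945 321.02335280812275 195.81837595421598 [[  -0.244    0.628   -0.739 1075.054]
 [   0.97     0.174   -0.172   69.337]
 [   0.02    -0.758   -0.652  454.025]
 [   0.       0.       0.       1.   ]]
[189.121 489.471 193.107] [-0.     0.183  0.983 -0.001] 0.1 [ 0.057  0.209 -0.465]
```

View pics/top1.png

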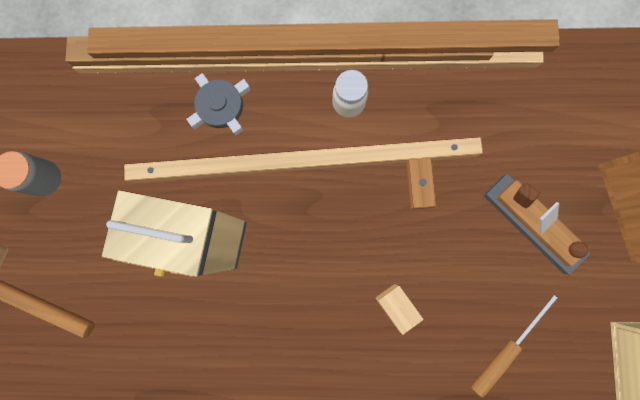

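View pics/side1.png

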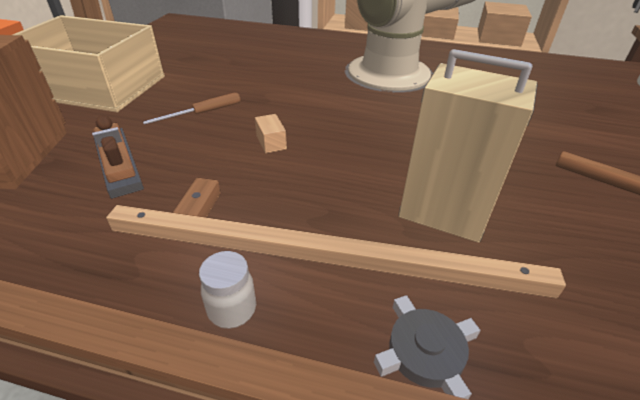

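The top view shows the fence spanning (124,172) to (482,147), the stop at (422,182) and the chest top with corners (118,192), (216,208), (199,276), (102,258). The offcut is at (400,309) and the mallet handle ends at (90,330). The side view shows the chest's back, with base corners at (402,217) and (484,242).

```bash
python3 - <<'E'
from h import *
np.set_printoptions(precision=1,suppress=True)
t=dict(np.load('pics/top1.png.npz')); s=dict(np.load('pics/side1.png.npz'))
# colour-mask quads
hsv=cv2.cvtColor(t['img'],cv2.COLOR_RGB2HSV)
m=cv2.inRange(hsv,(10,40,160),(35,150,255))
k=cv2.findContours(m,cv2.RETR_EXTERNAL,cv2.CHAIN_APPROX_NONE)[0]
for c in k:
    if cv2.contourArea(c)>600:
        r=cv2.minAreaRect(c); z=230 if (r[0][0]<250 and r[0][1]>190) else 30
        print('rect',np.array(r[0]),np.array(r[1]),r[2],cv2.contourArea(c))
        for p in cv2.boxPoints(r): print('  ',p,ray(t,*p,z))
for nm,z,P in[('chest top',230,[(118,192),(216,208),(199,276),(102,258)]),('fence',30,[(124,166),(481,138),(482,153),(125,179)]),('stop',30,[(408,159),(431,157),(435,206),(412,208)]),('offcut',0,[(376,296),(397,285),(422,318),(402,334)]),('mallet',15,[(90,330),(0,290),(0,255)]),('cutter',30,[(190,125),(235,132)]),('chest base R front',0,[(237,269),(245,222)])]:
    print(nm); [print('  ',p,ray(t,*p,z)) for p in P]
print('side'); 
for nm,z,P in[('chest base back',0,[(402,217),(484,242),(484,235)]),('chest top',230,[(431,71),(531,100),(520,100)]),('fence near top edge R/L',30,[(117,208),(556,270),(110,218),(562,280)]),('mallet',15,[(562,158)])]:
    print(nm); [print('  ',p,ray(s,*p,z)) for p in P]
E
```

```text
rect [496.8 368.5] [14.9 63.2] 40.601295471191406 777.0
   [470.6 387.6] [ 290.9 -310.8   30. ]
   [511.7 339.6] [ 371.1 -383.5   30. ]
   [523.  349.3] [ 355.3 -401.7   30. ]
   [481.9 397.3] [ 275.5 -329.    30. ]
rect [624.5 360.5] [77. 29.] 90.0 1883.0
   [610. 322.] [ 402.4 -550.    30. ]
   [639. 322.] [ 402.9 -598.1   30. ]
   [639. 399.] [ 277.3 -587.6   30. ]
   [610. 399.] [ 276.5 -540.4   30. ]
rect [ 41.1 311.3] [94.9 12.7] 24.443954467773438 1049.5
   [ -4.8 297.5] [459.  369.4 230. ]
   [  0.5 285.9] [474.  363.6 230. ]
   [ 86.9 325.2] [424.9 243.9 230. ]
   [ 81.7 336.8] [410.3 249.8 230. ]
rect [399.2 308.3] [46.3 26.8] 54.29330825805664 1175.0
   [374.8 297.3] [ 440.5 -150.6   30. ]
   [396.5 281.7] [ 467.9 -189.1   30. ]
   [423.5 319.3] [ 403.7 -234.5   30. ]
   [401.8 334.9] [ 376.8 -196.4   30. ]
rect [155.7 235.3] [97.2 77.7] 12.994616508483887 5926.5
   [ 99.6 262.2] [505.5 232.2 230. ]
   [117.1 186.5] [606.1 214.6 230. ]
   [211.8 208.3] [576.7  85.5 230. ]
   [194.4 284.1] [478.2 105.3 230. ]
rect [543.8 222.5] [101.2  24.6] 43.53120040893555 1553.0
   [498
[... 1566 characters left out ...]

   (90, 330) [375.8 366.3  15. ]
   (0, 290) [446.3 542.6  15. ]
   (0, 255) [511.1 548.6  15. ]
cutter
   (190, 125) [755.2 190.3  30. ]
   (235, 132) [741.1 104.7  30. ]
chest base R front
   (237, 269) [486.9 101.5   0. ]
   (245, 222) [575.   88.4   0. ]
side
chest base back
   (402, 217) [576.9  91.8   0. ]
   (484, 242) [599.8 221.    0. ]
   (484, 235) [584.  221.9   0. ]
chest top
   (431, 71) [525.5  91.8 230. ]
   (531, 100) [578.  214.2 230. ]
   (520, 100) [581.9 201.  230. ]
fence near top edge R/L
   (117, 208) [ 707.  -341.1   30. ]
   (556, 270) [659.5 303.7  30. ]
   (110, 218) [ 729.2 -337.4   30. ]
   (562, 280) [675.6 308.3  30. ]
mallet
   (562, 158) [343.7 376.8  15. ]
```

```bash
cat >> h.py <<'E'
from scipy.spatial.transform import Rotation as Ro
np.set_printoptions(precision=2,suppress=True)
F=np.deg2rad(4.05); XF=np.array([np.cos(F),np.sin(F),0]); YF=np.array([-np.sin(F),np.cos(F),0])
def ori(pushdeg,ysign,tilt=30):
    a=np.deg2rad(pushdeg); t=np.deg2rad(tilt); d=np.array([np.cos(a),np.sin(a),0])
    z=np.sin(t)*d-np.array([0,0,np.cos(t)]); y=ysign*np.array([-d[1],d[0],0]); return np.stack([np.cross(y,z),y,z],1)
def inc(p0,R0,p,R):
    return R0.T@(np.array(p)-p0)/10, np.rad2deg(Ro.from_matrix(R0.T@R).as_rotvec())
def now():
    s=ctrl.sense(); q=s['ee_rot']; return np.array(s['eef_pos']),Ro.from_quat([q[1],q[2],q[3],q[0]]).as_matrix(),s
E
python3 - <<'E'
from h import *
p,R,s=now()
T=ori(-100,1); print(T)
print(inc(p,R,[562,320,200],T)); print(inc(p,R,[562,320,200],ori(-100,-1)))
# second: from that pose down to approach
P=np.array([562,320,200.]);print(inc(P,T,[562,275,15],T),T.T@np.array([0,0,-18.5]))
E
```

```text
[[ 0.15  0.98 -0.09]
 [ 0.85 -0.17 -0.49]
 [-0.5   0.   -0.87]]
(array([-40.89,  -2.37,  -0.7 ]), array([ 20.56, -25.04,  76.95]))
(array([-40.89,  -2.37,  -0.7 ]), array([ 26.37,  21.65, -98.55]))
(array([ 5.41,  0.78, 18.24]), array([0., 0., 0.])) [ 9.25  0.   16.02]
```

Call:
{"name": "step_arm", "arguments": {
  "increments": [
    [[-5,0,0],[2,-3,9],50],
    [[-12,-1,0],[5,-6,19],50],
    [[-18,-1,0],[8,-9,29],50],
    [[-24,-1.5,0],[10.5,-13,39],50],
    [[-30,-2,-0.5],[13,-16,48.5],50],
    [[-36,-2,-0.7],[15.5,-19,58],50],
    [[-40.9,-2.4,-0.7],[18,-22,67.5],50],
    [[-40.9,-2.4,-0.7],[20.6,-25,77],50]
  ]
}}

```text
time_s: 1.1
eef_pos: [564.2, 317.4, 199.1]
ee_rot: [0.166, 0.743, 0.617, -0.2]
force: [-0.7, -0.0, -0.4]
grip_width: 0.496
grip_force: 0.0
```

```bash
python3 - <<'E'
from h import *
p,R,s=now(); print(p,R,s['joints'],s['force'],s['grip_width'])
print(inc(p,R,[562,320,200],ori(-100,1)),inc(p,R,[560,272,15],ori(-100,1)))
E
```

```text
[564.19 317.35 199.06] [[ 0.16  0.98 -0.09]
 [ 0.85 -0.18 -0.49]
 [-0.5   0.   -0.87]] [ 0.51  0.89  0.64 -0.43  1.93  0.61] [-0.68 -0.04 -0.44] 0.49627862524198346
(array([ 0.14, -0.26, -0.19]), array([-0.28,  0.11, -0.54])) (array([ 5.31,  0.42, 18.2 ]), array([-0.28,  0.11, -0.54]))
```

Call:
{"name": "step_arm", "arguments": {
  "increments": [
    [[1.3,0.1,4.5],[0,0,-0.5],50],
    [[2.6,0.2,9],[0,0,-0.5],50],
    [[4,0.3,13.5],[0,0,-0.5],50],
    [[5.3,0.4,18.2],[0,0,-0.5],50],
    [[5.3,0.4,18.2],[0,0,-0.5],50]
  ]
}}

```text
time_s: 1.72
eef_pos: [556.2, 273.5, 13.2]
ee_rot: [0.164, 0.737, 0.624, -0.203]
force: [0.5, -0.6, 0.4]
grip_width: 0.496
grip_force: 0.0
```

```bash
python3 - <<'E'
from h import *
p,R,s=now(); print(p,s['joints'],s['force'])
# push dir unit in tool frame
print(R.T@np.array([-.174,-.985,0]))
for n in('side','top'): cap(n,n+'2.png')
i=np.hstack([cv2.imread('pics/top2.png')[100:400,0:320],cv2.imread('pics/side2.png')[20:320,320:640]]);cv2.imwrite('pics/c2.png',i)
E
```

```text
[556.2  273.5   13.22] [ 0.46  0.95  1.02 -0.41  1.52  0.72] [ 0.47 -0.6   0.38]
[-0.86 -0.01  0.5 ]
```

View pics/c2.png

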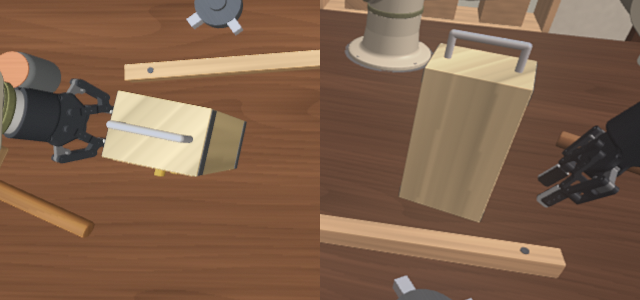

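Call:
{"name": "step_arm", "arguments": {
  "increments": [
    [[-0.86,0,0.5],[0,0,0],50],
    [[-1.72,0,1],[0,0,0],50],
    [[-2.6,0,1.5],[0,0,0],50],
    [[-3.0,0,1.75],[0,0,0],50],
    [[-3.5,0,2.0],[0,0,0],50],
    [[-3.9,0,2.25],[0,0,0],50],
    [[-4.3,0,2.5],[0,0,0],50],
    [[-4.7,0,2.75],[0,0,0],50]
  ]
}}

```text
time_s: 2.82
eef_pos: [549.0, 221.0, 16.0]
ee_rot: [0.165, 0.738, 0.624, -0.199]
force: [-0.4, 0.3, 0.2]
grip_width: 0.5
grip_force: 0.0
```

```bash
python3 - <<'E'
from h import *
p,R,s=now(); print(p,s['force'],s['wrist_torque'],R[:,1])
E
```

```text
[549.01 221.04  15.98] [-0.4   0.3   0.23] [ 0.22 -0.06 -0.01] [ 0.99 -0.17 -0.  ]
```

Call:
{"name": "step_arm", "arguments": {
  "increments": [
    [[-0.43,0,0.25],[0,0,0],50],
    [[-0.86,0,0.5],[0,0,0],50],
    [[-1.3,0,0.75],[0,0,0],50],
    [[-1.72,0,1],[0,0,0],50]
  ]
}}

```text
time_s: 3.32
eef_pos: [545.9, 204.1, 15.9]
ee_rot: [0.164, 0.738, 0.625, -0.196]
force: [0.6, 14.4, -0.4]
grip_width: 0.501
grip_force: 6.9
```

```bash
python3 - <<'E'
from h import *
p,R,s=now(); print(p,s['force'],s['wrist_torque'],R[:,1])
for n in('side','top'): cap(n,n+'3.png')
i=np.hstack([cv2.imread('pics/top3.png')[100:400,0:320],cv2.imread('pics/side3.png')[20:320,320:640]]);cv2.imwrite('pics/c3.png',i)
E
```

```text
[545.89 204.05  15.92] [ 0.64 14.44 -0.43] [ 2.19 -0.06 -0.2 ] [ 0.99 -0.17 -0.  ]
```

View pics/c3.png

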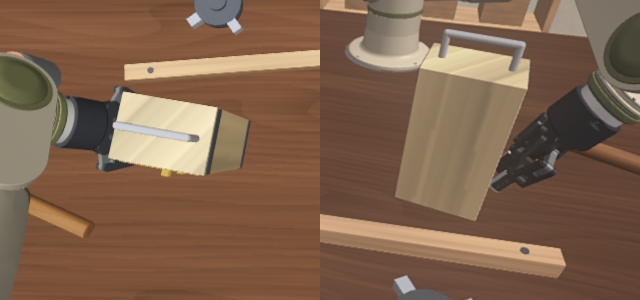

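```bash
cat >> h.py <<'E'
def tcp(c,yaw,off,z=15):
    a=np.deg2rad(yaw); return [c[0]+off[0]*np.cos(a)-off[1]*np.sin(a),c[1]+off[0]*np.sin(a)+off[1]*np.cos(a),z]
E
python3 - <<'E'
from h import *
p,R,s=now(); off=(-6.3,52.7)
for y,x,yaw in[(105,545,-7),(60,548,-4)]:
    print(inc(p,R,tcp((x,y),yaw,off),ori(yaw-90,1)))
E
```

```text
(array([-3.84,  0.69,  2.3 ]), array([-1.46, -0.31, -2.13]))
(array([-7.7 ,  1.46,  4.5 ]), array([-2.95, -0.32, -4.73]))
```

Call:
{"name": "step_arm", "arguments": {
  "increments": [
    [[-0.95,0.17,0.57],[-0.4,0,-0.6],50],
    [[-1.9,0.35,1.15],[-0.8,0,-1.2],50],
    [[-2.9,0.52,1.7],[-1.1,0,-1.8],50],
    [[-3.85,0.7,2.3],[-1.5,0,-2.4],50],
    [[-4.8,0.9,2.85],[-1.9,0,-3],50],
    [[-5.75,1.1,3.4],[-2.2,0,-3.6],50],
    [[-6.7,1.3,3.95],[-2.6,0,-4.2],50],
    [[-7.7,1.45,4.5],[-3,0,-4.8],50]
  ]
}}

```text
time_s: 4.42
eef_pos: [545.7, 113.8, 15.9]
ee_rot: [0.175, 0.706, 0.66, -0.186]
force: [-0.4, 15.0, 3.9]
grip_width: 0.5
grip_force: 7.8
```

```bash
cat >> h.py <<'E'
def chest(n,f):
    # chest top face: corners of the pale top, z=230, from the top camera
    c=cap(n,f); hsv=cv2.cvtColor(c['img'],cv2.COLOR_RGB2HSV); m=cv2.inRange(hsv,(18,40,175),(32,150,255)); m=cv2.morphologyEx(m,cv2.MORPH_CLOSE,np.ones((15,15)))
    m=cv2.morphologyEx(m,cv2.MORPH_OPEN,np.ones((21,21)))
    k=max(cv2.findContours(m,0,1)[0],key=cv2.contourArea); r=cv2.approxPolyDP(cv2.convexHull(k),6,True)[:,0]
    return c,r,np.array([ray(c,*q,230)[:2] for q in r.astype(float)])
E
python3 - <<'E'
from h import *
p,R,s=now(); print(p,s['force'],s['joints'])
c,r,P=chest('top','top4.png'); print(np.c_[r,P])
off=(-6.3,52.7)
for y,x,yaw in[(15,551,-1),(-30,555,1.5)]:
    print(inc(p,R,tcp((x,y),yaw,off),ori(yaw-90,1)))
E
```

```text
[545.75 113.76  15.85] [-0.39 15.01  3.9 ] [ 0.24  0.74  1.43 -0.53  1.2   0.57]
[[185.   193.   597.18 122.18]
 [280.   198.   590.35  -4.51]
 [276.   266.   501.91  -0.43]
 [229.   269.   497.73  60.6 ]
 [180.   259.   510.26 125.4 ]]
(array([-3.94,  0.3 ,  2.34]), array([-1.32, -0.36, -2.54]))
(array([-7.86,  0.77,  4.57]), array([-2.56, -0.36, -4.71]))
```

View pics/top4.png

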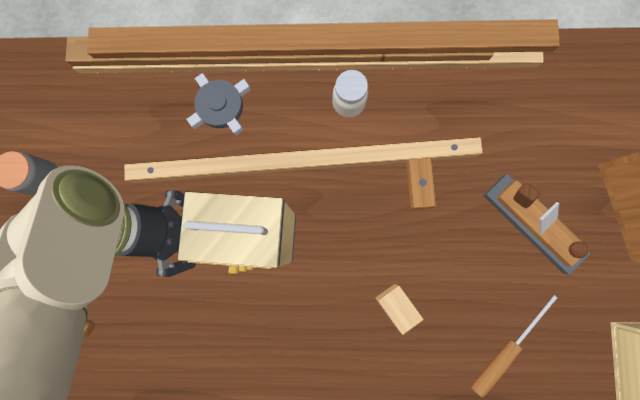

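Call:
{"name": "step_arm", "arguments": {
  "increments": [
    [[-1,0.1,0.6],[-0.3,0,-0.6],50],
    [[-1.95,0.18,1.15],[-0.6,0,-1.2],50],
    [[-2.95,0.28,1.7],[-0.9,0,-1.8],50],
    [[-3.95,0.38,2.3],[-1.3,0,-2.4],50],
    [[-4.9,0.48,2.85],[-1.6,0,-3],50],
    [[-5.9,0.58,3.4],[-1.9,0,-3.6],50],
    [[-6.9,0.68,4],[-2.2,0,-4.2],50],
    [[-7.85,0.77,4.55],[-2.5,0,-4.7],50]
  ]
}}

```text
time_s: 5.48
eef_pos: [547.4, 22.4, 15.7]
ee_rot: [0.183, 0.675, 0.692, -0.179]
force: [-1.2, 17.0, 6.4]
grip_width: 0.501
grip_force: 8.7
```

```bash
python3 - <<'E'
from h import *
p,R,s=now(); print(p,s['force'],s['joints'],s['time_s'])
c,r,P=chest('top','top5.png'); print(np.c_[r,P])
off=(-6.3,52.7)
for y,x,yaw in[(-75,559,3),(-115,563,4),(-140,565,4)]:
    print(inc(p,R,tcp((x,y),yaw,off),ori(yaw-90,1)))
E
```

```text
[547.41  22.44  15.69] [-1.2  16.97  6.42] [ 0.09  0.66  1.58 -0.61  1.03  0.42] 5.475
[[347.   189.   602.13 -92.35]
 [348.   257.   513.86 -93.11]
 [250.   258.   511.99  33.53]
 [250.   191.   599.71  35.36]]
(array([-3.89,  0.14,  2.3 ]), array([-0.78, -0.31, -1.33]))
(array([-7.39,  0.34,  4.29]), array([-1.27, -0.31, -2.19]))
(array([-9.56,  0.48,  5.53]), array([-1.27, -0.31, -2.19]))
```

Call:
{"name": "step_arm", "arguments": {
  "increments": [
    [[-1,0.04,0.6],[-0.2,0,-0.4],50],
    [[-1.95,0.07,1.15],[-0.4,0,-0.7],50],
    [[-2.95,0.1,1.7],[-0.6,0,-1],50],
    [[-3.9,0.14,2.3],[-0.8,0,-1.4],50],
    [[-4.8,0.19,2.8],[-1,0,-1.7],50],
    [[-5.7,0.24,3.3],[-1.1,0,-1.9],50],
    [[-6.5,0.29,3.8],[-1.2,0,-2.1],50],
    [[-7.4,0.34,4.3],[-1.3,0,-2.2],50]
  ]
}}

```text
time_s: 6.52
eef_pos: [553.1, -63.0, 15.6]
ee_rot: [0.188, 0.659, 0.707, -0.175]
force: [-1.1, 18.3, 7.6]
grip_width: 0.499
grip_force: 9.5
```

```bash
python3 - <<'E'
from h import *
p,R,s=now(); print(p,s['force'],s['joints'],s['time_s'])
c,r,P=chest('top','top6.png'); print(np.c_[r,P])
off=(-6.3,52)
for y,x,yaw in[(-137,565,4),]:
    print(inc(p,R,tcp((x,y),yaw,off),ori(yaw-90,1)))
E
```

```text
[553.11 -62.96  15.58] [-1.11 18.31  7.58] [-0.06  0.63  1.64 -0.67  0.91  0.3 ] 6.525
[[182.   257.   512.86 122.86]
 [183.   306.   450.3  119.07]
 [118.   399.   334.56 197.68]
 [ 66.   399.   333.38 264.91]
 [123.   274.   490.48 200.06]
 [157.   257.   512.71 155.99]]
(array([-1.94,  0.04,  1.18]), array([ 0.06, -0.25,  0.01]))
```

View pics/top6.png

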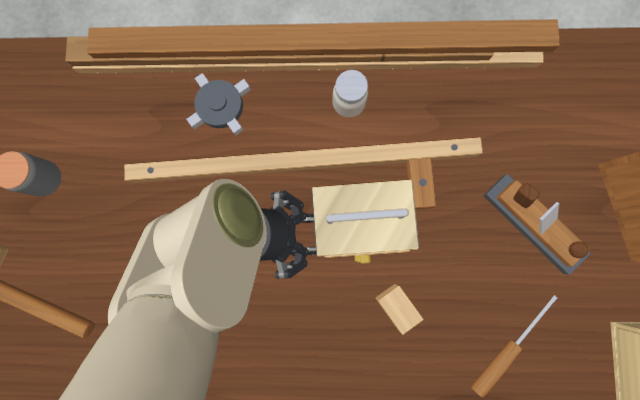

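Call:
{"name": "step_arm", "arguments": {
  "increments": [
    [[-0.8,0.02,0.5],[0,0,0],50],
    [[-1.6,0.04,0.95],[0,0,0],50],
    [[-2.3,0.06,1.35],[0,0,0],50],
    [[-2.3,0.06,1.35],[0,0,0],50],
    [[-1.5,0.06,0.9],[0,0,0],50],
    [[0.5,0,-0.3],[0,0,0],50],
    [[2.5,0,-1.5],[0,0,0],50]
  ]
}}

```text
time_s: 7.45
eef_pos: [549.5, -35.5, 15.1]
ee_rot: [0.187, 0.659, 0.706, -0.178]
force: [-0.8, -0.0, -0.2]
grip_width: 0.499
grip_force: 0.0
```

```bash
python3 - <<'E'
from h import *
p,R,s=now(); print(p,s['force'],s['joints'],s['time_s'])
cap('side','side7.png')
c=cap('top','top7.png'); m=cv2.inRange(cv2.cvtColor(c['img'],cv2.COLOR_RGB2HSV),(18,40,175),(32,150,255)); m[:,:300]=0;m[:,460:]=0;m[:160]=0;m[275:]=0
m=cv2.morphologyEx(cv2.morphologyEx(m,3,np.ones((15,15))),2,np.ones((25,25)))
k=max(cv2.findContours(m,0,1)[0],key=cv2.contourArea); r=cv2.minAreaRect(k); b=cv2.boxPoints(r)
for q in b: w=ray(c,*q,230); print(q,w,w@XF,w@YF)
i=np.hstack([cv2.imread('pics/top7.png')[110:350,220:540],cv2.imread('pics/side7.png')[20:260,100:460]]);cv2.imwrite('pics/c7.png',i)
E
```

```text
[549.5  -35.49  15.06] [-0.76 -0.03 -0.23] [-0.01  0.63  1.64 -0.66  0.95  0.34] 7.45
[329.85 185.01] [607.47 -69.94 230.  ] 601.0102759372251 -112.67046594363842
[433.69 177.02] [ 617.67 -204.99  230.  ] 601.6536917754197 -248.1004015329193
[439.23 248.98] [ 524.54 -209.23  230.  ] 508.452739570343 -245.75354423884008
[335.38 256.97] [513.82 -76.93 230.  ] 507.1022970262994 -113.02777520827159
```

View pics/c7.png

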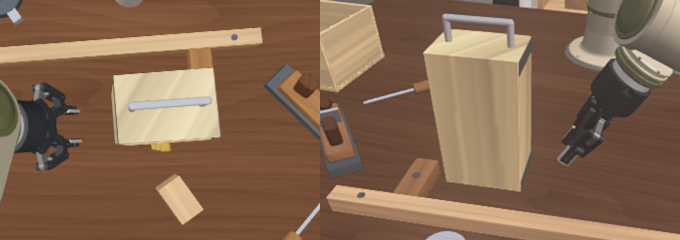

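```bash
python3 - <<'E'
from h import *
c=dict(np.load('pics/top7.png.npz')); s=dict(np.load('pics/side7.png.npz'))
p,R,st=now()
print('tcp px',proj(c,p),proj(s,p))
print(ray(c,298,222,20),ray(c,298,263,20)); 
for o in [(11,30,0),(-11,30,0),(11,30,-13),(-11,30,-13),(-11,-30,-13),(-38,0,-73),(38,0,-73)]:
    w=p+R@np.array(o); print(o,w,proj(c,w),proj(s,w))
i=np.hstack([cv2.resize(cv2.imread('pics/top7.png')[190:290,240:340],(400,400)),cv2.resize(cv2.imread('pics/side7.png')[90:190,320:420],(400,400))]);cv2.imwrite('pics/c8.png',i)
E
```

```text
tcp px (np.float64(309.39277442135324), np.float64(235.2493774419473)) (np.float64(331.77204994885705), np.float64(186.98180227820401))
[573.72 -13.6   20.  ] [499.26 -14.16  20.  ]
(11, 30, 0) [578.95 -22.79   9.44] (np.float64(303.34459118788425), np.float64(219.6054425642828)) (np.float64(334.4806392203732), np.float64(201.3325968154915))
(-11, 30, 0) [580.34 -41.81  20.4 ] (np.float64(313.38171790814727), np.float64(218.4002778267465)) (np.float64(323.48931750580545), np.float64(194.95273411892933))
(11, 30, -13) [578.54 -16.32  20.71] (np.float64(299.4721497208265), np.float64(219.35133959792714)) (np.float64(338.6058560651012), np.float64(196.78964982228894))
(-11, 30, -13) [579.93 -35.34  31.67] (np.float64(309.60126711059644), np.float64(218.12361659875543)) (np.float64(327.50913411190226), np.float64(190.2971010334959))
(-11, -30, -13) [520.07 -39.56  31.92] (np.float64(311.81232885306395), np.float64(251.52297222467539)) (np.float64(333.0456185546384), np.float64(168.82617833017568))
(-38, 0, -73) [549.81 -30.96  97.27] (np.float64(305.1900412843432), np.float64(233.27865786254515)) (np.float64(335.79557070702464), np.float64(147.67657350030015))
(38, 0, -73) [545.02  34.76  59.39] (np.float64(268.4117536256455), np.float64(236.89412235068178)) (np.float64(374.4573444842518), np.float64(171.5226776817728))
```

View pics/c8.png

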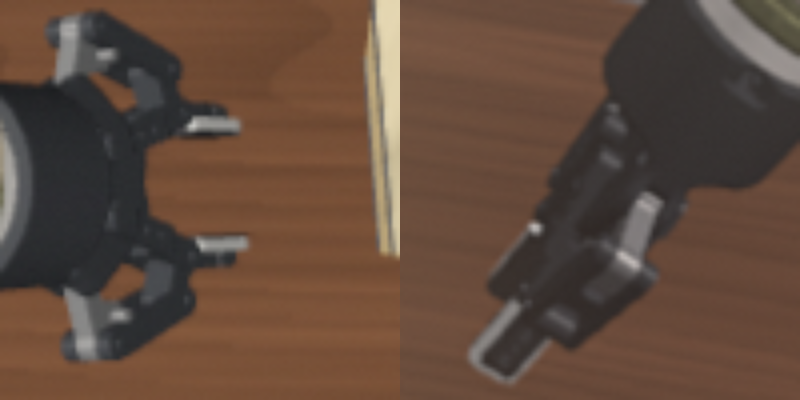

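```bash
python3 - <<'E'
from h import *
p,R,s=now()
T=ori(4.05,1,35)
print(inc(p,R,[450,10,120],T)); print(R.T@np.array([-15,30,105])/10)
H=482*XF-160*YF; print(H)
P=np.array([450,10,120.]); print(inc(P,T,[H[0]-5,H[1],100],T),inc(P,T,[H[0],H[1],15],T))
E
```

```text
(array([ -0.76,  -9.68, -11.62]), array([-48.46,  -4.19, -75.89]))
[ -2.54  -1.33 -10.64]
[ 492.1  -125.56    0.  ]
(array([ -1.1 , -13.78,   3.21]), array([0., 0., 0.])) (array([  3.37, -13.82,  10.46]), array([0., 0., 0.]))
```

Call:
{"name": "step_arm", "arguments": {
  "increments": [
    [[-1.5,-0.7,-5],[0,0,0],50],
    [[-2.5,-1.5,-10.6],[-5,-0.5,-8],50],
    [[-2,-3.5,-11.5],[-10.5,-1,-16],50],
    [[-1.5,-6,-11.6],[-16,-1.5,-25],50],
    [[-1,-8,-11.6],[-21.5,-2,-34],50],
    [[-0.8,-9.7,-11.6],[-27,-2.5,-43],50],
    [[-0.8,-9.7,-11.6],[-32.5,-3,-52],50],
    [[-0.8,-9.7,-11.6],[-38,-3.3,-61],50]
  ]
}}

```text
time_s: 8.55
eef_pos: [447.8, 9.4, 117.8]
ee_rot: [0.274, 0.188, 0.942, -0.051]
force: [-0.6, 0.3, 0.0]
grip_width: 0.501
grip_force: 0.0
```

```bash
python3 - <<'E'
from h import *
p,R,s=now(); print(p,s['joints'],s['force'])
T=ori(4.05,1,35); H=482*XF-160*YF
print(inc(p,R,[450,10,120],T),inc(p,R,[H[0]-12,H[1],100],T),inc(p,R,[H[0],H[1],15],T))
E
```

```text
[447.83   9.44 117.85] [-0.16 -0.01  2.24 -0.32  0.37 -1.07] [-0.59  0.32  0.05]
(array([-0.27,  0.14, -0.08]), array([-14.36,  -2.47, -22.33])) (array([ -5.97, -11.25,   5.79]), array([-14.36,  -2.47, -22.33])) (array([ -2.35, -10.86,  13.57]), array([-14.36,  -2.47, -22.33]))
```

Call:
{"name": "step_arm", "arguments": {
  "increments": [
    [[-0.5,0,0],[-5,-0.8,-7.5],50],
    [[-1.5,-2.5,1.3],[-10,-1.7,-15],50],
    [[-3,-5.5,2.8],[-14.4,-2.5,-22.3],50],
    [[-4.5,-8.5,4.4],[-14.4,-2.5,-22.3],50],
    [[-6,-11.2,5.8],[-14.4,-2.5,-22.3],50],
    [[-4.7,-11.1,8.5],[-14.4,-2.5,-22.3],50],
    [[-3.5,-11,11],[-14.4,-2.5,-22.3],50],
    [[-2.4,-10.9,13.5],[-14.4,-2.5,-22.3],50]
  ]
}}

```text
time_s: 9.55
eef_pos: [515.5, -109.3, 60.5]
ee_rot: [0.266, -0.016, 0.964, 0.002]
force: [0.2, -0.1, 0.7]
grip_width: 0.496
grip_force: 0.0
```

```bash
python3 - <<'E'
from h import *
p,R,s=now(); print(p,p@XF,p@YF,s['joints'],s['force'],s['time_s'])
T=ori(4.05,1,35); H=482*XF-160*YF
print(inc(p,R,[H[0],H[1],15],T),R.T@XF)
cap('side','side9.png');cap('top','top9.png')
i=np.hstack([cv2.imread('pics/top9.png')[110:350,220:540],cv2.imread('pics/side9.png')[20:260,100:460]]);cv2.imwrite('pics/c9.png',i)
E
```

```text
[ 515.55 -109.28   60.54] 506.54007190217095 -145.41672384717305 [-0.61  0.27  2.11  0.79  0.44 -2.88] [ 0.23 -0.08  0.67] 9.55
(array([ 4.39, -1.53,  2.69]), array([-1.48, -4.18, -1.73])) [-0.86  0.04  0.51]
```

View pics/c9.png

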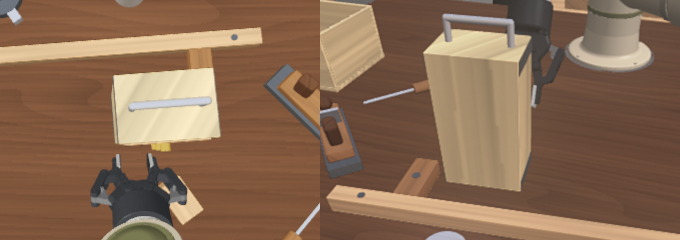

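The picture shows the gripper in front of the chest, clear of it and above the offcut. The last joint is at its limit (-2.88), so I back off and flip the tool half a turn.

Call:
{"name": "step_arm", "arguments": {
  "increments": [
    [[0,0,-4],[0,0,0],50],
    [[0,0,-8],[0,0,8],50],
    [[0,0,-8],[0,0,18],50],
    [[0,0,-8],[0,0,28],50],
    [[0,0,-8],[0,0,38],50],
    [[0,0,-8],[0,0,48],50],
    [[0,0,-8],[0,0,58],50],
    [[0,0,-8],[0,0,68],50]
  ]
}}

```text
time_s: 10.65
eef_pos: [473.3, -107.3, 130.3]
ee_rot: [0.219, 0.526, 0.808, 0.151]
force: [-0.3, 0.3, 0.3]
grip_width: 0.501
grip_force: 0.0
```

Call:
{"name": "step_arm", "arguments": {
  "increments": [
    [[0,0,0],[0,0,10],50],
    [[0,0,0],[0,0,20],50],
    [[0,0,0],[0,0,30],50],
    [[0,0,0],[0,0,40],50],
    [[0,0,0],[0,0,50],50],
    [[0,0,0],[0,0,60],50],
    [[0,0,0],[0,0,70],50],
    [[0,0,0],[0,0,80],50]
  ]
}}

```text
time_s: 11.65
eef_pos: [473.3, -107.3, 130.3]
ee_rot: [0.071, 0.922, 0.281, 0.256]
force: [0.5, -0.0, 0.2]
grip_width: 0.5
grip_force: 0.0
```

```bash
python3 - <<'E'
from h import *
p,R,s=now(); print(p,p@XF,p@YF,s['joints'],s['force'],s['time_s'])
T=ori(4.05,-1,28); H=482*XF-160*YF
print(inc(p,R,[H[0]-15,H[1],100],T),inc(p,R,[H[0],H[1],15],T))
E
```

```text
[ 473.26 -107.27  130.27] 464.5016995301557 -140.43093749665698 [-0.68  0.04  2.14  0.6   0.63 -0.13] [ 0.52 -0.02  0.22] 11.65
(array([-2.05,  0.88,  2.77]), array([ 1.99, -2.4 , 30.19])) (array([-4.67, -0.73, 10.84]), array([ 1.99, -2.4 , 30.19]))
```

Call:
{"name": "step_arm", "arguments": {
  "increments": [
    [[-0.7,0.3,0.9],[0.5,-0.8,10],50],
    [[-1.4,0.6,1.8],[1.2,-1.6,20],50],
    [[-2.05,0.9,2.8],[2,-2.4,30.2],50],
    [[-2.05,0.9,2.8],[2,-2.4,30.2],50]
  ]
}}

```text
time_s: 12.15
eef_pos: [477.6, -126.1, 99.4]
ee_rot: [-0.008, 0.97, 0.037, 0.241]
force: [-0.2, -0.7, -0.4]
grip_width: 0.497
grip_force: 0.0
```

```bash
python3 - <<'E'
from h import *
p,R,s=now(); print(p,p@XF,p@YF,s['joints'],s['force'],s['time_s'])
T=ori(4.05,-1,28); H=482*XF-160*YF
print(inc(p,R,[H[0]-15,H[1],100],T),inc(p,R,[H[0],H[1],15],T))
E
```

```text
[ 477.61 -126.08   99.41] 467.51119828756634 -159.49414675624686 [-0.7   0.14  2.1   0.6   0.62  0.35] [-0.24 -0.69 -0.39] 12.15
(array([-0.01, -0.06, -0.07]), array([-0.02,  0.04,  0.35])) (array([-2.68,  0.04,  8.14]), array([-0.02,  0.04,  0.35]))
```

Call:
{"name": "step_arm", "arguments": {
  "increments": [
    [[-0.9,0,2.7],[0,0,0.3],50],
    [[-1.8,0,5.4],[0,0,0.3],50],
    [[-2.7,0,8.1],[0,0,0.3],50],
    [[-2.7,0,8.1],[0,0,0.3],50]
  ]
}}

```text
time_s: 12.65
eef_pos: [491.5, -124.3, 14.5]
ee_rot: [-0.009, 0.97, 0.036, 0.241]
force: [-0.3, -0.4, -0.1]
grip_width: 0.503
grip_force: 0.0
```

```bash
python3 - <<'E'
from h import *
p,R,s=now(); print(p,p@XF,p@YF,s['joints'],s['force'],s['time_s'])
T=ori(4.05,-1,28)
for x in(525,560,594):
  w=x*XF-165*YF; w[2]=15; print(inc(p,R,w,T))
E
```

```text
[ 491.45 -124.29   14.53] 481.44775427492294 -158.68708982543825 [-0.67  0.35  2.14  0.88  0.43  0.05] [-0.32 -0.39 -0.1 ] 12.65
(array([3.87, 0.64, 1.99]), array([-0.13,  0.12,  0.12]))
(array([6.96, 0.65, 3.63]), array([-0.13,  0.12,  0.12]))
(array([9.97, 0.66, 5.22]), array([-0.13,  0.12,  0.12]))
```

Call:
{"name": "step_arm", "arguments": {
  "increments": [
    [[0.8,0.3,0.4],[0,0,0],50],
    [[1.6,0.6,0.8],[0,0,0],50],
    [[2.3,0.65,1.2],[0,0,0],50],
    [[3.1,0.65,1.6],[0,0,0],50],
    [[3.9,0.65,2],[0,0,0],50],
    [[4.5,0.65,2.3],[0,0,0],50],
    [[5,0.65,2.6],[0,0,0],50]
  ]
}}

```text
time_s: 13.52
eef_pos: [547.9, -127.2, 15.3]
ee_rot: [-0.009, 0.97, 0.034, 0.241]
force: [-23.9, -0.7, 17.3]
grip_width: 0.501
grip_force: 12.3
```

```bash
cat >> h.py <<'E'
def top(f):
    c=cap('top',f); m=cv2.inRange(cv2.cvtColor(c['img'],cv2.COLOR_RGB2HSV),(18,40,175),(32,150,255)); m[:,:300]=0;m[:,470:]=0;m[:120]=0;m[265:]=0
    m=cv2.morphologyEx(cv2.morphologyEx(m,3,np.ones((15,15))),2,np.ones((25,25)))
    k=max(cv2.findContours(m,0,1)[0],key=cv2.contourArea); b=cv2.boxPoints(cv2.minAreaRect(k))
    for q in b: w=ray(c,*q,230); print(q,w,w@XF,w@YF)
E
python3 - <<'E'
from h import *
p,R,s=now(); print(p,p@XF,p@YF,s['joints'],s['force'],s['time_s'])
T=ori(4.05,-1,28); top('top10.png'); cap('side','side10.png')
for x in(560,590):
  w=x*XF-165*YF; w[2]=15; print(inc(p,R,w,T))
E
```

```text
[ 547.92 -127.23   15.32] 537.566878178333 -165.61347543581607 [-0.59  0.44  1.99  0.76  0.43  0.26] [-23.88  -0.75  17.34] 13.525
[328.03 147.54] [657.76 -67.6  230.  ] 651.3405355452971 -113.88962833751363
[431.89 141.25] [ 665.39 -204.05  230.  ] 649.319598692092 -250.5371323184882
[437.87 239.86] [ 536.14 -207.87  230.  ] 520.1225289250959 -245.21677295974837
[334.01 246.15] [527.66 -75.2  230.  ] 521.0269664887634 -112.28015872564961
(array([ 1.97, -0.06,  1.08]), array([-0.08,  0.14, -0.03]))
(array([ 4.62, -0.06,  2.48]), array([-0.08,  0.14, -0.03]))
```

View pics/side10.png

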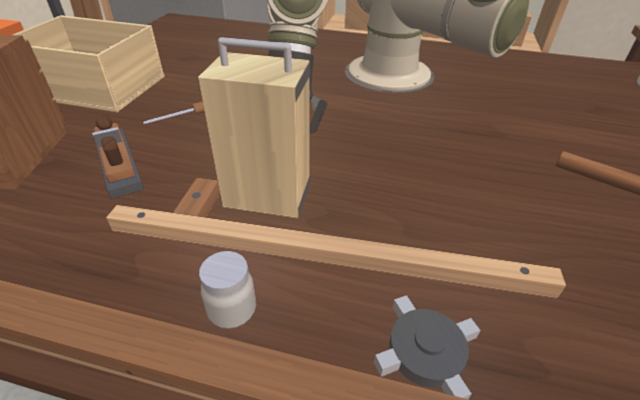

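Call:
{"name": "step_arm", "arguments": {
  "increments": [
    [[0.6,0,0.3],[0,0,0],50],
    [[1.25,0,0.65],[0,0,0],50],
    [[1.95,0,1.05],[0,0,0],50],
    [[2.6,0,1.4],[0,0,0],50],
    [[3.3,0,1.75],[0,0,0],50],
    [[3.8,0,2.05],[0,0,0],50],
    [[4.3,0,2.3],[0,0,0],50],
    [[4.6,0,2.5],[0,0,0],50]
  ]
}}

```text
time_s: 14.62
eef_pos: [600.1, -123.7, 15.0]
ee_rot: [-0.009, 0.97, 0.034, 0.241]
force: [-24.6, -1.4, 17.4]
grip_width: 0.498
grip_force: 12.3
```

```bash
python3 - <<'E'
from h import *
p,R,s=now(); print(p,p@XF,p@YF,s['joints'],s['force'],s['time_s'])
T=ori(4.05,-1,28); top('top11.png')
for x in(600,605):
  w=x*XF-165*YF; w[2]=15; print(inc(p,R,w,T))
E
```

```text
[ 600.09 -123.71   14.98] 589.8532448267674 -165.78059683182474 [-0.52  0.51  1.85  0.65  0.45  0.44] [-24.62  -1.36  17.42] 14.625
[330. 130.] [681.65 -70.24 230.  ] 674.9838553663777 -118.20715212000275
[432. 130.] [ 680.59 -204.63  230.  ] 664.4388970853461 -252.18766105909225
[432. 211.] [ 573.23 -201.52  230.  ] 557.5661284740221 -241.50037932959106
[330. 211.] [573.21 -70.1  230.  ] 566.8230084860267 -110.40551352122024
(array([ 0.9 , -0.08,  0.47]), array([-0.08,  0.15, -0.03]))
(array([ 1.34, -0.08,  0.71]), array([-0.08,  0.15, -0.03]))
```

Call:
{"name": "step_arm", "arguments": {
  "increments": [
    [[0.25,0,0.13],[0,0,0],50],
    [[0.5,0,0.26],[0,0,0],50],
    [[0.7,0,0.37],[0,0,0],50],
    [[0.85,0,0.45],[0,0,0],50]
  ]
}}

```text
time_s: 15.18
eef_pos: [605.0, -124.0, 14.2]
ee_rot: [-0.009, 0.971, 0.035, 0.237]
force: [-93.5, -17.2, 57.3]
grip_width: 0.501
grip_force: 47.0
```

```bash
python3 - <<'E'
from h import *
p,R,s=now(); print(p,p@XF,p@YF,s['force'],s['time_s'])
E
```

```text
[ 605.03 -124.     14.24] 594.765945889908 -166.4215635991657 [-93.49 -17.19  57.35] 15.175
```

Call:
{"name": "step_arm", "arguments": {
  "increments": [
    [[-0.6,0,-0.3],[0,0,0],50],
    [[-1.6,0,-0.8],[0,0,0],50],
    [[-3.2,0,-1.7],[0,0,0],50],
    [[-5,0,-2.7],[0,0,0],50],
    [[-7,0,-4],[0,0,0],50],
    [[-7,0,-4],[0,0,0],50]
  ]
}}

```text
time_s: 15.92
eef_pos: [530.0, -129.1, 17.6]
ee_rot: [-0.009, 0.97, 0.033, 0.241]
force: [0.4, 0.1, -0.3]
grip_width: 0.499
grip_force: 0.0
```

```bash
python3 - <<'E'
from h import *
p,R,s=now(); print(p,p@XF,p@YF,s['force'],s['time_s'])
cap('side','side12.png');cap('top','top12.png')
i=np.hstack([cv2.resize(cv2.imread('pics/top12.png')[100:280,290:490],None,fx=2,fy=2),cv2.resize(cv2.imread('pics/side12.png')[60:240,150:350],None,fx=2,fy=2)]);cv2.imwrite('pics/c12.png',i)
E
```

```text
[ 530.02 -129.1    17.64] 519.5790363253254 -166.21543623494165 [ 0.39  0.06 -0.33] 15.925
```

View pics/c12.png

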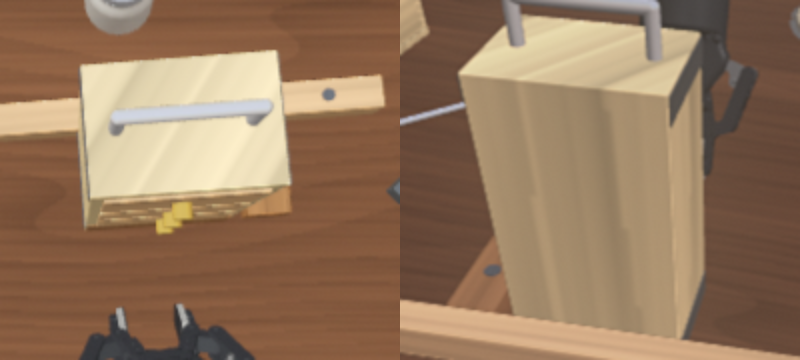

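```bash
python3 - <<'E'
from h import *
c=dict(np.load('pics/top12.png.npz'))
for q in[(331,133),(427.5,125.5),(434,191),(336,199)]: w=ray(c,*q,230); print(w,w@XF,w@YF)
for q in[(408,159),(412,208)]: w=ray(c,*q,30); print('stop',w@XF,w@YF)
p,R,s=now()
# path to the left side: retreat, flip yaw to side push with tilt
T=ori(-85.95,-1,30); T2=ori(-85.95,1,30); print(s['joints'])
print(inc(p,R,[480,20,140],T),inc(p,R,[480,20,140],T2), R.T@np.array([-60,60,120])/10)
E
```

```text
[677.53 -71.56 230.  ] 670.785964609965 -119.23738991504025
[ 686.75 -198.93  230.  ] 670.982159893783 -246.9339534214244
[ 599.29 -204.84  230.  ] 583.3270696036556 -246.65342801992455
[588.96 -77.95 230.  ] 581.9805826859001 -119.34731108711689
stop 671.3176579052171 -262.157145427715
stop 581.4751269995204 -260.90723339360613
[-0.62  0.41  2.03  0.79  0.44  0.2 ]
(array([  2.15, -15.26, -12.69]), array([-43.63,   1.57,  78.68])) (array([  2.15, -15.26, -12.69]), array([ -1.63, -45.2 , -93.24])) [  0.72  -6.41 -13.21]
```

```bash
python3 - <<'E'
from h import *
p,R,s=now(); T2=ori(-85.95,1,30)
print(inc(p,R,[460,0,130],T2))
E
```

```text
(array([ -0.21, -13.4 , -12.81]), array([ -1.63, -45.2 , -93.24]))
```

Call:
{"name": "step_arm", "arguments": {
  "increments": [
    [[0,-1,-5],[0,0,0],50],
    [[0.3,-5,-11],[-0.1,-3,-6],50],
    [[0.8,-9,-13],[-0.3,-8,-16],50],
    [[1.2,-13,-13.5],[-0.5,-12.5,-25],50],
    [[1.2,-13,-13.5],[-0.7,-17,-34],50],
    [[1.2,-13,-13.5],[-0.9,-21,-43.5],50],
    [[1.2,-13,-13.5],[-1,-25.5,-53],50],
    [[1.2,-13,-13.5],[-1.2,-30,-62],50]
  ]
}}

```text
time_s: 17.02
eef_pos: [469.8, -2.9, 142.9]
ee_rot: [0.135, 0.841, 0.523, -0.036]
force: [0.2, -0.1, -0.7]
grip_width: 0.497
grip_force: 0.0
```

```bash
python3 - <<'E'
from h import *
p,R,s=now(); T2=ori(-85.95,1,30); print(p,s['joints'],s['force'],s['time_s'])
H=618*XF-81*YF; print(H)
print(inc(p,R,p,T2),inc(p,R,[540,30,130],T2),inc(p,R,[H[0],H[1]+25,110],T2),inc(p,R,[H[0],H[1],15],T2))
E
```

```text
[469.84  -2.88 142.94] [-0.09  0.22  1.8  -0.3   1.04  0.5 ] [ 0.16 -0.14 -0.7 ] 17.025
[622.18 -37.15   0.  ]
(array([0., 0., 0.]), array([ -0.38, -14.94, -30.99])) (array([6.28, 4.63, 0.94]), array([ -0.38, -14.94, -30.99])) (array([ 6.7 , 13.31,  4.64]), array([ -0.38, -14.94, -30.99])) (array([ 6.44, 12.55, 14.44]), array([ -0.38, -14.94, -30.99]))
```

Call:
{"name": "step_arm", "arguments": {
  "increments": [
    [[2,1.5,0.3],[0,-4.5,-9],50],
    [[4.5,3.2,0.6],[-0.2,-9.5,-19],50],
    [[6.3,4.6,0.9],[-0.4,-15,-31],50],
    [[6.4,7.5,2.2],[-0.4,-15,-31],50],
    [[6.6,10.5,3.5],[-0.4,-15,-31],50],
    [[6.7,13.3,4.6],[-0.4,-15,-31],50],
    [[6.7,13.3,4.6],[-0.4,-15,-31],50]
  ]
}}

```text
time_s: 17.9
eef_pos: [622.1, -13.3, 109.1]
ee_rot: [0.189, 0.661, 0.705, -0.176]
force: [-0.5, 0.2, -0.0]
grip_width: 0.498
grip_force: 0.0
```

```bash
python3 - <<'E'
from h import *
p,R,s=now(); T2=ori(-85.95,1,30); print(p,p@XF,p@YF,s['joints'],s['force'],s['time_s'])
H=618*XF-81*YF; 
print(inc(p,R,[H[0],H[1],15],T2))
for y in(-131,-142): w=618*XF+y*YF; w[2]=15; print(inc(H+[0,0,15],T2,w,T2))
E
```

```text
[622.13 -13.29 109.12] 619.638173702338 -57.19249812006679 [ 0.03  0.64  1.32 -0.56  1.21  0.17] [-0.5   0.17 -0.03] 17.9
(array([ 2.63, -0.17,  9.35]), array([-0.08, -0.1 , -0.33]))
(array([-4.33,  0.  ,  2.5 ]), array([0., 0., 0.]))
(array([-5.28,  0.  ,  3.05]), array([0., 0., 0.]))
```

Descend beside the chest, then push in slowly to just short of contact.

Call:
{"name": "step_arm", "arguments": {
  "increments": [
    [[0.9,0,3.1],[0,0,-0.3],50],
    [[1.8,-0.1,6.2],[0,0,-0.3],50],
    [[2.6,-0.15,9.35],[0,0,-0.3],50],
    [[2.6,-0.15,9.35],[0,0,-0.3],50],
    [[1.1,-0.15,10.2],[0,0,-0.3],50],
    [[-0.4,-0.15,11.1],[0,0,-0.3],50],
    [[-1.3,-0.15,11.6],[0,0,-0.3],50],
    [[-1.6,-0.15,11.8],[0,0,-0.3],50]
  ]
}}

```text
time_s: 18.9
eef_pos: [624.4, -86.3, 16.3]
ee_rot: [0.188, 0.659, 0.707, -0.176]
force: [-1.1, 8.3, 5.0]
grip_width: 0.499
grip_force: 4.3
```

```bash
python3 - <<'E'
from h import *
p,R,s=now(); T2=ori(-85.95,1,30); print(p,p@XF,p@YF,s['force'],s['time_s'])
for y in(-140,-145): w=p@XF*XF+y*YF; w[2]=15; print(inc(p,R,w,T2))
E
```

```text
[624.39 -86.35  16.27] 616.7364719859276 -130.2315254343192 [-1.06  8.31  5.  ] 18.9
(array([-0.78,  0.  ,  0.6 ]), array([-0.06, -0.14, -0.04]))
(array([-1.22,  0.  ,  0.85]), array([-0.06, -0.14, -0.04]))
```

Call:
{"name": "step_arm", "arguments": {
  "increments": [
    [[-0.3,0,0.17],[0,0,0],50],
    [[-0.6,0,0.35],[0,0,0],50],
    [[-0.8,0,0.46],[0,0,0],50],
    [[-1,0,0.58],[0,0,0],50]
  ]
}}

```text
time_s: 19.4
eef_pos: [625.0, -93.1, 16.2]
ee_rot: [0.187, 0.659, 0.708, -0.174]
force: [-7.4, 22.8, 11.3]
grip_width: 0.504
grip_force: 11.9
```

Call:
{"name": "step_arm", "arguments": {
  "increments": [
    [[-0.1,0,0.06],[0,0,0],50]
  ]
}}

```text
time_s: 19.52
eef_pos: [625.1, -94.3, 16.2]
ee_rot: [0.187, 0.659, 0.708, -0.174]
force: [-8.2, 23.6, 11.8]
grip_width: 0.499
grip_force: 11.9
```

Call:
{"name": "step_arm", "arguments": {
  "increments": [
    [[-0.12,0,0.07],[0,0,0],50],
    [[-0.25,0,0.14],[0,0,0],50]
  ]
}}

```text
time_s: 19.77
eef_pos: [625.3, -97.1, 16.2]
ee_rot: [0.187, 0.659, 0.708, -0.174]
force: [-6.6, 23.0, 10.7]
grip_width: 0.496
grip_force: 11.7
```

Call:
{"name": "step_arm", "arguments": {
  "increments": [
    [[-0.12,0,0.07],[0,0,0],50],
    [[-0.2,0,0.11],[0,0,0],50]
  ]
}}

```text
time_s: 20.02
eef_pos: [625.5, -99.4, 16.2]
ee_rot: [0.187, 0.658, 0.708, -0.174]
force: [-6.8, 22.4, 11.0]
grip_width: 0.503
grip_force: 11.5
```

```bash
python3 - <<'E'
from h import *
p,R,s=now(); print(p,p@XF,p@YF,s['force'],s['time_s'])
E
```

```text
[625.49 -99.42  16.24] 616.9026737585906 -143.3440631383688 [-6.78 22.42 10.98] 20.025
```

Call:
{"name": "step_arm", "arguments": {
  "increments": [
    [[-0.1,0,0.06],[0,0,0],50]
  ]
}}

```text
time_s: 20.15
eef_pos: [625.5, -100.5, 16.2]
ee_rot: [0.187, 0.658, 0.708, -0.174]
force: [-6.8, 23.4, 10.5]
grip_width: 0.502
grip_force: 11.7
```

Call:
{"name": "step_arm", "arguments": {
  "increments": [
    [[-0.1,0,0.06],[0,0,0],50]
  ]
}}

```text
time_s: 20.27
eef_pos: [625.6, -101.7, 16.2]
ee_rot: [0.187, 0.658, 0.708, -0.174]
force: [-6.9, 22.5, 11.7]
grip_width: 0.501
grip_force: 11.8
```

Call:
{"name": "step_arm", "arguments": {
  "increments": [
    [[-0.1,0,0.06],[0,0,0],50]
  ]
}}

```text
time_s: 20.4
eef_pos: [625.7, -102.3, 16.2]
ee_rot: [0.187, 0.659, 0.708, -0.174]
force: [-8.8, 30.2, 14.4]
grip_width: 0.498
grip_force: 15.6
```

Call:
{"name": "step_arm", "arguments": {
  "increments": [
    [[-0.1,0,0.06],[0,0,0],50],
    [[-0.1,0,0.06],[0,0,0],50]
  ]
}}

```text
time_s: 20.65
eef_pos: [625.7, -102.3, 16.1]
ee_rot: [0.187, 0.659, 0.708, -0.174]
force: [-9.1, 32.7, 14.5]
grip_width: 0.502
grip_force: 16.7
```

Call:
{"name": "step_arm", "arguments": {
  "increments": [
    [[0.4,0,-0.25],[0,0,0],50],
    [[1.2,0,-0.7],[0,0,0],50],
    [[3,0,-1.8],[0,0,0],50],
    [[6,0,-5],[0,0,0],50],
    [[8,0,-9],[0,0,0],50],
    [[8,-4,-13],[0,0,0],50],
    [[8,-9,-13],[0,0,0],50],
    [[8,-9,-13],[0,0,0],50]
  ]
}}

```text
time_s: 21.65
eef_pos: [523.5, 20.6, 88.5]
ee_rot: [0.187, 0.658, 0.708, -0.177]
force: [0.6, 1.1, 0.5]
grip_width: 0.502
grip_force: 0.0
```

```bash
python3 - <<'E'
from h import *
p,R,s=now(); print(p,s['force'],s['time_s'])
cap('side','side13.png');cap('top','top13.png')
i=np.hstack([cv2.resize(cv2.imread('pics/top13.png')[100:300,290:490],None,fx=2,fy=2),cv2.resize(cv2.imread('pics/side13.png')[60:260,150:350],None,fx=2,fy=2)]);cv2.imwrite('pics/c13.png',i)
E
```

```text
[523.48  20.61  88.55] [0.57 1.08 0.48] 21.65
```

View pics/c13.png

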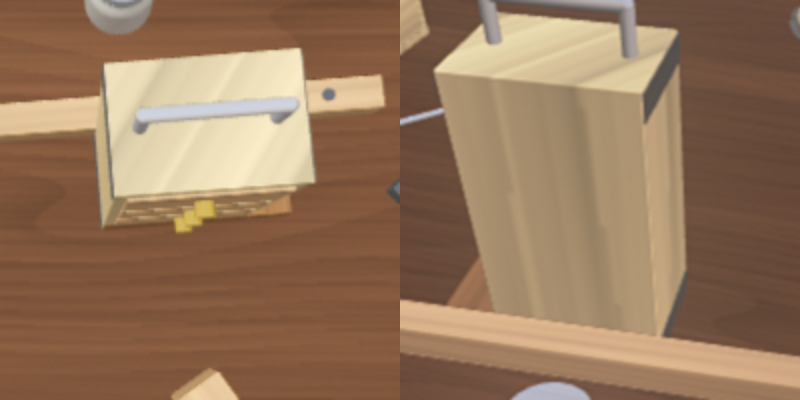

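```bash
python3 - <<'E'
from h import *
c=dict(np.load('pics/top13.png.npz'))
W=[ray(c,*q,230) for q in[(342,132.5),(440,124.5),(447.5,190),(348,198.5)]]
for w in W: print(w@XF,w@YF)
m=np.mean(W,0); print(m@XF-673.3,m@YF+281.9)
E
```

```text
670.3250510121097 -133.85249821378898
671.0458940055368 -263.3415936834548
583.3780860251859 -264.0326058400105
581.5172994978282 -134.9867963354666
-46.733417364834736 82.84662648181975
```

```bash
python3 -c "
from rig import ctrl
print(ctrl.finish_job())"
```

```text
the job is handed in; nothing more can be done
None
```

I handed the job in at about 22 s. By my last camera measurement the chest is upright, its back square against the fence and its right side against the stop (about 2 mm off nominal in each), and the hand is clear. The simulator gave no verdict, and force peaked at about 111 N (limit 120 N) against the fence.

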